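# Line up a bolted bracket with a nut driver and hold the bolt head behind it

### The arm

A 6-joint arm with a two-finger parallel gripper is mounted at the origin on a cart in front of the work surface, level with it; the furniture and walls round the work are solid. World frame = base frame: x ahead of the robot, y to its left, z up, the work surface at z = 0. Lengths are in mm, angles in rad, forces in N, time in s.
With the tool pointing down it reaches from about 300 to 750 mm from the base axis. Payload 8.5 kg.
Tool frame: the origin (TCP) lies on the centre line of the jaws, within the pads' length; the fingertips stand 8 mm ahead of it and the grasp point (between the pads) lies 11 mm behind it (ctrl.tip_extent is the distance from the TCP to the fingertips, in mm); z points along the fingers, y is the line along which they close (so a half turn about z gives the same grasp; the last joint's range is limited). The gripper opens to 85 mm and grips with 20 to 120 N. Pads are 22 mm wide; open, the fingers measure 114 mm over their backs; the gripper's body (76 mm by 85 mm) begins 54 mm behind the grasp point. The pads swing forward as they close: fully open they stand 13 mm farther back than shut.
Start: joints at [-1.515, 0.381, 1.297, -0, 1.464, -0.215], TCP at [147.121, -529.939, 239.322] pointing down, gripper open.
Joint ranges: [-3.11, 3.11], [-0.89, 2.33], [0.22, 2.48], [-1.42, 4.56], [0.17, 2.85], [-2.88, 2.88]. Speed limits (rad/s): [2.39, 2.39, 3.14, 3.14, 3.14, 3.14].

### API

Orientations are given as a 3x3 rotation matrix whose columns are the frame's x, y, z axes.
In Python, from plant import ctrl gives the robot as it stands. The module is installed in compiled form; this text tells all that it offers.
- The arm moves only by the tool arm_command, never from a script. Its argument "motion" is a list of rows, each a list of 5 numbers: the shift along the tool's x, y, z in m, then the turn about the tool's z in degrees, then the gripper command: -1 is fully open, 1 is shut, values between are in proportion. In form: [[x, y, z, yaw, claw], ...]. A call has 1 to 5 rows; each row is the pose to reach, as a shift and turn from the pose commanded when the call began, along the tool's axes at that moment; what a row does not reach only later rows make up. A row lasts 1/8 s, in which the tool goes at most 62.5 mm and 10.7 degrees, less where a joint would pass 70% of its speed; a pose out of reach is approached as far as the arm can. A call with a gripper value outside its range is refused whole. The fingers move at their own pace and stop on an object; "newtons" is the grip in N (left out, the last holds). Time passes only in rows, so rows that repeat a pose let the fingers close. It gives the time, the measured TCP pose, the force, the opening and the grip force at its end, in the units of the state.
- ctrl.get_obs(): the state, without advancing time (a new reading comes with each control period).
- ctrl.read_camera(name): name is "side" or "top" or "wrist"; returns a dict with "frame" (420x560x3 uint8, red, green, blue), "mtx" (3x3 intrinsics, pixels), "position" and "attitude" of the camera in the world; the wrist camera has in their place "hand_eye" (4x4, takes a point from camera to tool coordinates, whose origin is the TCP and whose axes are the flange's). Camera axes: x right, y up, looking along -z (the intrinsics and any distortion apply to the point x, -y, -z); pixel columns grow to the right and rows downward; lengths in mm; the calibration is good to about 2 mm. A picture is of the moment at which its call begins: read the wrist's pose just before it. There is no depth.
- ctrl.hand_in(): hands the job in; it is judged then, once.
The state is a dict: "time_s": time; "joint_pos": joint angles; "joint_velocities": joint speeds; "tau": joint torques, N m; "position": TCP position; "orientation": TCP orientation; "force": force on the tool from outside, world axes, zero at the start; "wrist_torque": the same for the moment, N m; "gripper_width": finger opening in mm; "grasp_force": force on a finger pad.
Only numpy, scipy, OpenCV 4.12 (cv2) and the standard library are available. Lean on these libraries where they do the work, as an engineer would, in place of code of your own. Each camera call takes 0.05 s, during which the arm holds its last target. There are 200 camera calls.

### The job

First slide the carriage with the blue bracket along its rails (the black post is its grip) until the brass nut on the bracket's front sits squarely opposite the socket of the fixed orange nut driver, and leave it at rest there. Then reach down into the gap behind the bracket, take the hidden hexagonal bolt head by two opposite flats as it lies, turn it the short way until these flats stand upright, and hold it firmly so that its spring cannot turn it back. Finish while still holding the bolt head like that, with the nut still opposite the socket; leave the other things on the table where they are.

Things in the scene. Friction and masses are not known exactly. Their poses are not given: they have to be found in the camera images.
- rig: Fixed dark steel bed, 370 x 135 x 10 mm, long side along its y, two rails and an end stop at each end (top 30 mm up); origin under its middle, on the table. Turned up to 0.15 rad. All points and the carriage below have its axes: x away from the robot across the rails, y along them to the left, z up
- carriage: Aluminium carriage that slides along the bed's y only (140 mm of travel, about 6 N friction, stays where left); starts near the +y end, must go 30 to 105 mm to -y. Origin at table level below the bolt. In its frame, mm: deck x -53..65, y -60..125, top z 30; blue bracket x -10..-2, y -40..40, top z 118; open gap, floor z 34; blue rear wall x 50..58, y -40..40, top z 110
- post_grip (a point): Grip point of the round black upright post on the carriage, 22 mm in diameter, top 104 mm over the table; the point is on its axis, 86 mm over the table, 105 mm along +y from the bolt. Moves with the carriage
- bolt_head (a point): Middle of the steel hexagon bolt head in the gap behind the bracket, on the bolt's level axis (along x), 85 mm over the table. 24 mm across flats, 28 over corners; reaches from 12 mm before to 10 mm behind this point along x. It lies 19 mm behind the bracket's rear face, 33 mm before the rear wall; a 32 mm round collar, 7 mm long, lies between head and bracket. Fixed to the carriage, does not turn with the bolt
- bolt: Bolt, head and nut, turning as one about x; origin on the axis, 17 mm before bolt_head. Its y axis is normal to one pair of the head's flats: along the bed's y these stand upright (square). It starts turned +0.2 to +0.42 rad about x (a gripper from above must lean as much, its body towards -y, to meet them); a spring, 0.05 N m at square, turns it back there; stops at 0.5 rad
- nut_face (a point): Middle of the front face of the brass hexagon nut (24 mm across flats, orange paint mark) on the bracket's front, on the bolt's axis, 85 mm over the table; a 14 mm thread end stands 10 mm out of it towards the robot. Fixed to the carriage
- driver_tip (a point): Middle of the mouth of the dark socket (36 mm across) of the orange nut driver, which lies level and fixed in a grey stand on the robot's side of the bracket (42 mm thick, 110 mm long, axis 85 mm, top 107 mm over the table). x points out of the socket to the bracket, parallel to the bolt, y along the rails: the nut is opposite when nut_face has y = 0 here, about 22 mm away in x
- meter: Yellow and dark hand multimeter, 132 x 66 x 36 mm, lying at the far right; bystander, origin under its centre
- roll: Orange-brown tape roll, 54 mm across, 12 mm high; bystander at the near right, origin under its centre
- rubber_eraser: White eraser in a blue sleeve, 21 x 44 x 12 mm; bystander at the near left, origin under its centre
- desk_mouse: Black computer mouse, 104 x 53 x 32 mm; bystander behind the rails on the left, origin under its centre
- hexkey: Black bent hexagon key, 22 x 67 x 5 mm; bystander at the near left, origin under its centre
- memory_stick: Red memory stick, 18 x 49 x 8 mm; bystander at the left edge, origin under its centre
Mind the look-alikes: they are no part of the job. Of the things that look like the part that bears driver_tip, the smaller one is meant.

How it is judged:
By the outcome, as a careful person would: the job done as asked, in the order asked, and still so for the second after the job is handed in, while the arm keeps its last pose, push and grip.
It also fails if it takes over 64 s, if anything falls off the work surface, if the arm or the gripper's body presses on something with over 40 N, if the wrist force passes 120 N, or if a joint passes its speed limit or range.

## Working session

There is one attempt and no reset: what is moved stays moved. The work goes in short steps, Python scripts to look and compute and a tool call to move; the robot and the scene stay as the last step left them, time stands still between calls to the robot, and variables do not carry over. Pictures are saved under pics/ and viewed, at most 10 in all, crops included, and the job is handed in when it is done.

Besides the shell and the picture viewer there is one more tool, called after "Emit:" by a JSON object that holds its "method" and its "body". arm_command: Moves the arm, as the interface text tells. Its arguments: {"type":"object","properties":{"motion":{"type":"array","items":{"type":"array","items":{"type":"number"}}},"newtons":{"type":"number"}},"required":["motion"]}

```bash
mkdir -p pics
cat > h.py <<'E'
import numpy as np, cv2
from plant import ctrl
def snap(n,f):
    s=ctrl.get_obs(); c=ctrl.read_camera(n); cv2.imwrite('pics/'+f,c['frame'][:,:,::-1]); 
    if 'hand_eye' in c:
        H=c['hand_eye'];R=np.array(s['orientation']).reshape(3,3);c['attitude']=R@H[:3,:3];c['position']=R@H[:3,3]+s['position']
    np.savez('pics/'+f+'.npz',**{k:v for k,v in c.items() if k in('frame','mtx','position','attitude')})
    return c
def load(f): return dict(np.load('pics/'+f+'.npz'))
def ray(c,u,v):
    d=np.linalg.inv(c['mtx'])@[u,v,1]; d=np.array([d[0],-d[1],-d[2]])
    return np.array(c['position']),np.array(c['attitude'])@d
def onz(c,u,v,z):
    p,d=ray(c,u,v); return p+d*(z-p[2])/d[2]
def tri(c1,a,c2,b):
    p,d=ray(c1,*a);q,e=ray(c2,*b)
    t=np.linalg.lstsq(np.c_[d,-e],q-p,rcond=None)[0]
    x,y=p+t[0]*d,q+t[1]*e; return (x+y)/2,np.linalg.norm(x-y)
def proj(c,P):
    q=np.array(c['attitude']).T@(np.array(P)-c['position']); q=np.array([q[0],-q[1],-q[2]]); w=c['mtx']@q; return w[:2]/w[2]
E
python3 - <<'E'
from h import *
np.set_printoptions(precision=3,suppress=True)
a=snap('top','t0.png');b=snap('side','s0.png')
for c in(a,b): print(c.keys(),c['mtx'],c['position'],c['attitude'])
print(ctrl.get_obs())
E
```

```text
dict_keys(['frame', 'mtx', 'position', 'attitude']) [[412.228   0.    284.329]
 [  0.    412.228 202.552]
 [  0.      0.      1.   ]] [ 408.286  -59.786 1044.526] [[ 0.009  0.988 -0.152]
 [-1.     0.004 -0.031]
 [-0.03   0.152  0.988]]
dict_keys(['frame', 'mtx', 'position', 'attitude']) [[481.452   0.    278.618]
 [  0.    481.452 207.194]
 [  0.      0.      1.   ]] [373.48  904.965 721.878] [[-0.986  0.096 -0.134]
 [-0.165 -0.55   0.819]
 [ 0.005  0.83   0.558]]
{'time_s': 0.1, 'joint_pos': array([-1.515,  0.381,  1.298,  0.   ,  1.464, -0.215]), 'joint_velocities': array([ 0.   , -0.003, -0.002,  0.001, -0.001,  0.   ]), 'tau': array([  0.003, -44.922, -23.166,  -0.   ,   0.004,  -0.   ]), 'position': array([ 147.135, -529.704,  238.792]), 'orientation': array([[ 0.964,  0.268, -0.   ],
       [ 0.268, -0.964,  0.001],
       [ 0.   , -0.001, -1.   ]]), 'force': array([-1.136,  0.147, -0.032]), 'wrist_torque': array([0.006, 0.02 , 0.081]), 'grasp_force': 0.0, 'gripper_width': 85.28572565171285}
```

View pics/t0.png

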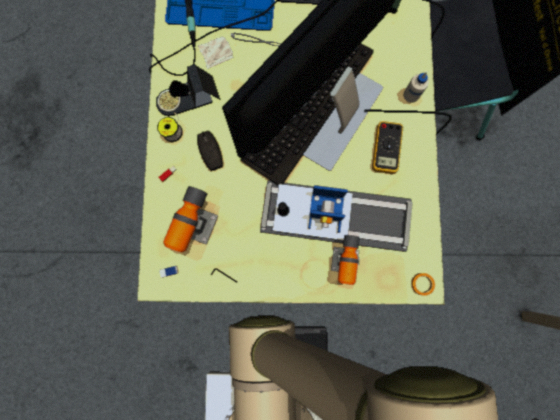

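View pics/s0.png

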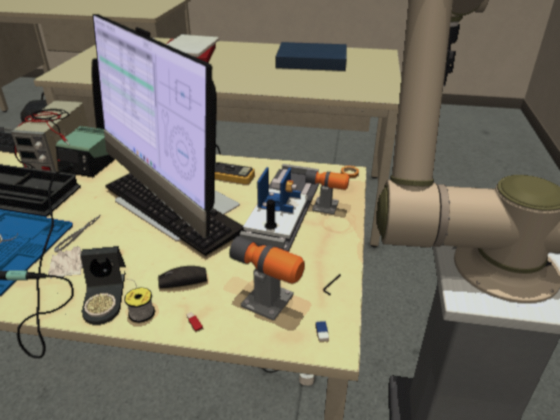

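Top view: two orange drivers, the larger at (185,225) and the smaller at (348,262). The smaller one stands in front of the rails, so it is the one I want. The black post is at (284,210), with the black mouse at (209,150) as a look-alike dark blob. The blue bracket and rear wall are at (328,205), and the monitor is behind at the left. I'll check the choice in one close crop.

Run:
```python
from h import *
np.set_printoptions(precision=1,suppress=True)
c=load('t0.png'); im=c['frame'][:,:,::-1]
cr=im[170:300,250:425]; cv2.imwrite('pics/crop.png',cv2.resize(cr,None,fx=4.5,fy=4.5,interpolation=cv2.INTER_CUBIC))
for n,u,v,z in [('post',284,209,104),('mouth',351,238,107),('bracket',328,222,118),('monitor',240,150,60),('driver rear',347,284,106)]: print(n,onz(c,u,v,z))
```

```text
post [537.7 -29.8 104. ]
mouth [ 471.8 -182.   107. ]
bracket [ 506.7 -129.6  118. ]
monitor [690.6  81.9  60. ]
driver rear [ 369.6 -171.7  106. ]
```

View pics/crop.png

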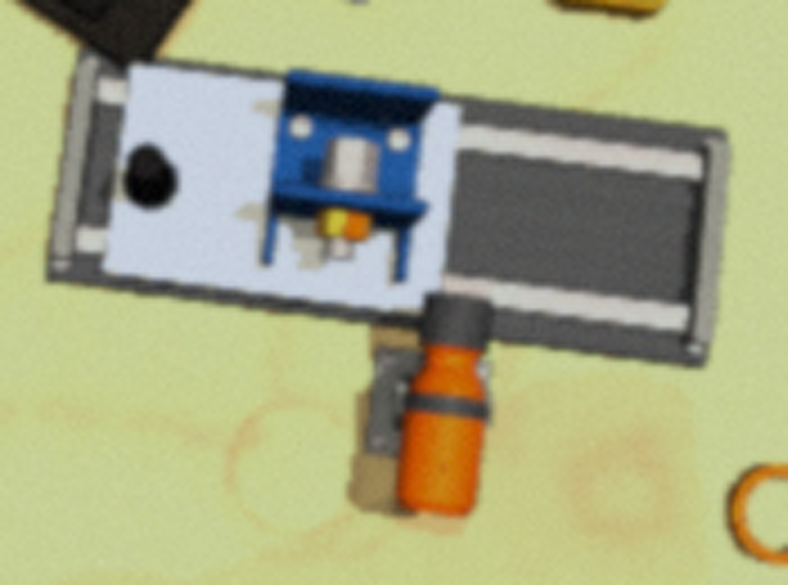

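The crop confirms it: the small driver's dark socket is at crop (459,300), near the rails; the brass nut with its orange mark is at (345,222), the steel head at (350,165) between the blue walls, and the post at (150,178).

Emit:
{"method": "arm_command", "body": {"motion": [[0.1, -0.068, 0, 5, -1], [0.2, -0.136, 0, 10, -1], [0.25, -0.17, -0.01, 15, -1], [0.3, -0.204, -0.02, 22, -1], [0.3, -0.204, -0.02, 22, -1]]}}

```text
time_s: 0.72
position: [349.6, -290.2, 254.6]
orientation: [[0.993, -0.115, -0.0], [-0.115, -0.993, 0.0], [-0.0, -0.0, -1.0]]
force: [0.5, -0.0, 0.4]
gripper_width: 85.3
grasp_force: 0.0
```

```bash
cat >> h.py <<'E'
def go(P,yang=None):
    s=ctrl.get_obs();R=np.array(s['orientation']).reshape(3,3)
    d=R.T@(np.array(P)-s['position']); a=np.degrees(np.arctan2(R[1,1],R[0,1]))
    print('t',s['time_s'],'pos',s['position'],'shift m',d/1000,'tooly ang',a,'yaw',None if yang is None else a-yang,'j',s['joint_pos'],'zaxis',R[:,2])
E
python3 - <<'E'
from h import *
np.set_printoptions(precision=4,suppress=True)
go([500,-90,260],-96.3)
c=load('t0.png')
def cp(x,y): return 250+(x+.5)/4.5-.5,170+(y+.5)/4.5-.5
a=onz(c,*cp(48,280),10);b=onz(c,*cp(705,365),10);print('bed front',a,b,np.arctan2(-(a-b)[0],(a-b)[1]))
a=onz(c,*cp(459,296),100);b=onz(c,*cp(437,515),100);print('driver',a,b,np.arctan2((a-b)[1],(a-b)[0]))
print('nut',onz(c,*cp(345,222),85+10),'post',onz(c,*cp(150,178),104), 'head',onz(c,*cp(352,165),97))
E
```

```text
t 0.725 pos [ 349.5851 -290.2308  254.5743] shift m [ 0.1265 -0.2162 -0.0054] tooly ang -96.58270147227672 yaw -0.2827014722767274 j [-0.9545  0.1999  1.5153  0.0001  1.4267  0.7312] zaxis [-0.0001  0.0003 -1.    ]
bed front [492.3432  32.4659  10.    ] [ 447.9354 -330.3071   10.    ] -0.12180591710770414
driver [ 478.2731 -184.4032  100.    ] [ 369.1842 -171.7787  100.    ] -0.11521419738679795
nut [ 516.2278 -127.3933   95.    ] post [537.3067 -27.3217 104.    ] head [ 545.5222 -131.0355   97.    ]
```

Emit:
{"method": "arm_command", "body": {"motion": [[0.032, -0.054, -0.01, 0, -1], [0.064, -0.108, -0.02, 0, -1], [0.085, -0.15, -0.03, 0, -1], [0.11, -0.19, -0.04, 0, -1], [0.11, -0.19, -0.04, 0, -1]]}}

```text
time_s: 1.35
position: [480.6, -113.5, 294.7]
orientation: [[0.994, -0.109, 0.001], [-0.109, -0.994, 0.0], [0.001, -0.0, -1.0]]
force: [-0.6, -0.4, -0.1]
gripper_width: 85.4
grasp_force: 0.0
```

Run:
```python
from h import *
np.set_printoptions(precision=4,suppress=True)
go([500,-100,300],-96.9)
c=snap('wrist','w1.png');print(c['position'],c['attitude'],c['mtx'],c['hand_eye'])
for P in ([478,-184,85],[516,-127,85],[537,-27,104],[545,-131,85]): print(proj(c,P))
```

```text
t 1.35 pos [ 480.6388 -113.486   294.74  ] shift m [ 0.0178 -0.0155 -0.0052] tooly ang -96.2402149930066 yaw 0.6597850069934026 j [-0.4723  0.2443  1.338   0.0004  1.5587  1.2074] zaxis [ 0.0007  0.0001 -1.    ]
[ 554.9313 -122.4995  430.1726] [[-0.1082  0.9501  0.2925]
 [-0.9941 -0.1035 -0.0313]
 [ 0.0006 -0.2942  0.9558]] [[345.9479   0.     276.5333]
 [  0.     345.9479 209.5459]
 [  0.       0.       1.    ]] [[   0.0005    0.9556    0.2948   74.9252]
 [   1.       -0.0003   -0.0008    0.8675]
 [  -0.0007    0.2948   -0.9556 -135.3813]
 [   0.        0.        0.        1.    ]]
[344.9044 175.1869]
[285.1434 143.6192]
[175.7857 134.9221]
[286.2398 112.8171]
```

View pics/w1.png

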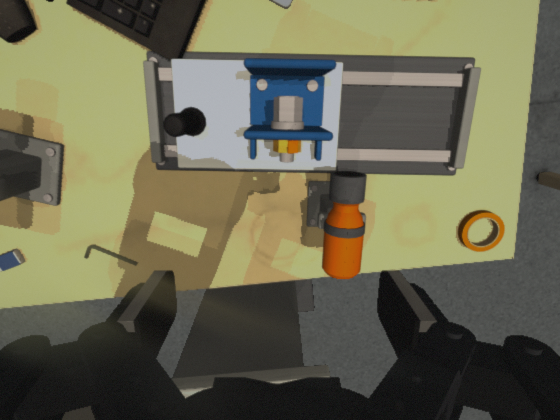

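The wrist view shows the post top at (177,125), the bracket top edge at row ~133 from columns 245 to 332, the rear wall at row 67, the head at (287,110), the socket at (348,187) and the driver body at (343,240).

```bash
cat > meas.py <<'E'
from h import *
import sys
np.set_printoptions(precision=2,suppress=True)
f=sys.argv[1]; c=load(f); hsv=cv2.cvtColor(c['frame'],cv2.COLOR_RGB2HSV)
def big(m):
    n,l,s,ce=cv2.connectedComponentsWithStats(m.astype(np.uint8)); i=1+np.argmax(s[1:,4]); return l==i
H,S,V=hsv[...,0].astype(int),hsv[...,1].astype(int),hsv[...,2].astype(int)
o=big((H>4)&(H<14)&(S>200)&(V>120)); ys,xs=np.nonzero(o); print('orange',xs.min(),xs.max(),ys.min(),ys.max())
pts=[]
for r in range(ys.min()+4,ys.max()-8,4):
    q=xs[ys==r]
    if len(q)>10: pts.append(onz(c,(q.min()+q.max())/2,r,85)[:2])
pts=np.array(pts);vx,vy,x0,y0=cv2.fitLine(pts.astype(np.float32),cv2.DIST_HUBER,0,.01,.01).ravel()
ang=np.arctan(vy/vx);print('driver axis ang',ang,'pt',x0,y0)
b=big((H>100)&(H<118)&(S>150)); ys,xs=np.nonzero(b);print('blue',xs.min(),xs.max(),ys.min(),ys.max())
for r in range(ys.min(),ys.max(),3): 
    q=xs[ys==r]; print(r,q.min(),q.max(),end=' | ')
E
python3 meas.py w1.png
```

```text
orange 324 362 235 278
driver axis ang -0.13918379 pt 392.28265 -177.74449
blue 245 334 59 158
59 246 280 | 62 245 334 | 65 246 334 | 68 248 332 | 71 251 325 | 74 254 321 | 77 251 322 | 80 251 322 | 83 251 322 | 86 251 322 | 89 251 322 | 92 251 322 | 95 251 322 | 98 251 321 | 101 251 321 | 104 251 321 | 107 251 321 | 110 251 321 | 113 251 321 | 116 251 320 | 119 251 320 | 122 251 320 | 125 254 318 | 128 251 319 | 131 246 324 | 134 245 331 | 137 246 331 | 140 251 320 | 143 251 320 | 146 251 320 | 149 251 320 | 152 251 319 | 155 251 319 |
```

```bash
cat > m2.py <<'E'
from h import *
np.set_printoptions(precision=3,suppress=True)
c=load('w1.png'); hsv=cv2.cvtColor(c['frame'],cv2.COLOR_RGB2HSV)
H,S,V=[hsv[...,i].astype(int) for i in range(3)]
Y=(H>18)&(H<40)&(S>60)
def fit(cols,rows,z):
    P=[]
    for u in cols:
        r=[v for v in rows if not Y[v,u]]
        if r: P.append(onz(c,u,r[0],z)[:2])
    P=np.array(P,np.float32);vx,vy,x0,y0=cv2.fitLine(P,cv2.DIST_HUBER,0,.01,.01).ravel()
    print('ang',np.arctan(-vx/vy),'pt',x0,y0,len(P)); return np.arctan(-vx/vy)
fit(range(345,470,3),range(40,80),10)
fit(list(range(172,320,3))+list(range(385,455,3)),range(200,150,-1),10)
# socket silhouette mid (dark, rows 180-196)
for r in (180,185,190,195):
    q=[u for u in range(320,380) if V[r,u]<110]; print(r,q[0],q[-1],onz(c,(q[0]+q[-1])/2,r,85)[:2])
print('V row187',V[187,320:375:3])
m=(V<60)[95:150,150:215]; ys,xs=np.nonzero(m); print('post dark',xs.min()+150,xs.max()+150,ys.min()+95,ys.max()+95)
l,r=onz(c,245.5,135.5,118),onz(c,331.5,135.5,118); print('bracket',l,r,'mid',(l+r)/2)
l,r=onz(c,245,64,110),onz(c,334.5,64.5,110); print('wall',l,r,'mid',(l+r)/2)
E
python3 m2.py
```

```text
ang -0.12670691 pt 588.72723 -272.6875 42
ang -0.12749274 pt 471.07483 -151.08638 74
180 320 365 [ 473.292 -181.318]
185 320 365 [ 468.082 -181.045]
190 320 364 [ 462.883 -180.259]
195 320 364 [ 457.582 -179.979]
V row187 [ 63  61  62  50  43  50  59  66  71  77  79  77  79  76  70 110 176 176
 180]
post dark 157 204 95 149
bracket [530.594 -92.379 118.   ] [ 522.35  -168.112  118.   ] mid [ 526.472 -130.245  118.   ]
wall [589.661 -99.267 110.   ] [ 580.968 -175.528  110.   ] mid [ 585.315 -137.397  110.   ]
```

Run:
```python
from h import *
np.set_printoptions(precision=4,suppress=True)
c=load('w1.png'); print('post',onz(c,177,125,104),proj(c,[545,-27,104]))
go([541,-27,180],-97.2)
```

```text
post [545.6746 -29.8336 104.    ] [174.101  126.0937]
t 1.4 pos [ 479.761  -114.7158  294.2617] shift m [ 0.0512 -0.0939  0.1142] tooly ang -96.33974993371882 yaw 0.8602500662811821 j [-0.4751  0.244   1.3397 -0.0002  1.5583  1.2063] zaxis [-0.0005  0.0001 -1.    ]
```

Emit:
{"method": "arm_command", "body": {"motion": [[0.026, -0.045, 0.03, 0.5, -0.4], [0.053, -0.09, 0.07, 1, -0.4], [0.053, -0.09, 0.114, 1, -0.4], [0.053, -0.09, 0.14, 1, -0.4], [0.053, -0.09, 0.14, 1, -0.4]]}}

```text
time_s: 2.02
position: [541.0, -33.0, 152.8]
orientation: [[0.991, -0.132, -0.005], [-0.132, -0.991, 0.001], [-0.005, -0.0, -1.0]]
force: [0.4, 0.5, 0.1]
gripper_width: 59.7
grasp_force: 0.0
```

Run:
```python
from h import *
np.set_printoptions(precision=4,suppress=True)
go([544,-28.5,76],-97.2)
```

```text
t 2.025 pos [541.0033 -32.974  152.7973] shift m [ 0.0028 -0.0048  0.0768] tooly ang -97.5598068562818 yaw -0.3598068562817929 j [-0.2793  0.4476  1.4561 -0.0002  1.2427  1.4235] zaxis [-0.0047  0.0011 -1.    ]
```

Emit:
{"method": "arm_command", "body": {"motion": [[0.002, -0.004, 0.02, 0, -0.4], [0.003, -0.004, 0.045, 0, -0.4], [0.003, -0.004, 0.065, 0, -0.4], [0.003, -0.004, 0.077, 0, -0.4], [0.003, -0.004, 0.077, 0, -0.4]]}}

```text
time_s: 2.65
position: [545.8, -29.1, 77.8]
orientation: [[0.991, -0.131, -0.0], [-0.131, -0.991, -0.0], [-0.0, 0.0, -1.0]]
force: [0.0, -0.2, -0.4]
gripper_width: 59.8
grasp_force: 0.0
```

Emit:
{"method": "arm_command", "body": {"motion": [[0, 0, 0, 0, 0.3], [0, 0, 0, 0, 0.8], [0, 0, 0, 0, 0.8], [0, 0, 0, 0, 0.8], [0, 0, 0, 0, 0.8]], "newtons": 40}}

```text
time_s: 3.28
position: [546.3, -28.3, 78.7]
orientation: [[0.991, -0.13, 0.002], [-0.13, -0.991, 0.0], [0.002, -0.0, -1.0]]
force: [0.1, 2.3, 5.9]
gripper_width: 20.7
grasp_force: 39.1
```

Run:
```python
from h import *
np.set_printoptions(precision=4,suppress=True)
go([544,-28.5,76],-97.2);s=ctrl.get_obs();print(s['force'],s['gripper_width'],s['grasp_force'])
```

```text
t 3.275 pos [546.262  -28.2879  78.665 ] shift m [-0.0022  0.0005  0.0027] tooly ang -97.47858935938586 yaw -0.2785893593858617 j [-0.2686  0.5443  1.5376  0.0009  1.0578  1.4323] zaxis [ 0.002   0.0002 -1.    ]
[0.0889 2.2848 5.9183] 20.747652152525724 39.05279234983027
```

Emit:
{"method": "arm_command", "body": {"motion": [[0, 0.01, 0, 0, 0.8], [0, 0.022, 0, 0, 0.8], [0, 0.035, 0, 0, 0.8], [0, 0.046, 0, 0, 0.8], [0, 0.055, 0, 0, 0.8]]}}

```text
time_s: 3.9
position: [539.3, -82.6, 78.7]
orientation: [[0.991, -0.13, 0.003], [-0.13, -0.991, 0.001], [0.002, -0.001, -1.0]]
force: [1.6, 6.3, 6.2]
gripper_width: 20.6
grasp_force: 39.3
```

Emit:
{"method": "arm_command", "body": {"motion": [[0, 0.003, 0, 0, 0.8], [0, 0.003, 0, 0, 0.8], [0, 0.003, 0, 0, 0.8]]}}

```text
time_s: 4.28
position: [538.9, -86.0, 78.7]
orientation: [[0.991, -0.13, 0.002], [-0.13, -0.991, -0.0], [0.002, -0.0, -1.0]]
force: [0.3, 1.8, 4.4]
gripper_width: 20.8
grasp_force: 39.2
```

Run:
```python
from h import *
np.set_printoptions(precision=4,suppress=True)
go([544,-28.5,76],-97.2);s=ctrl.get_obs();print(s['force'],s['gripper_width'],s['grasp_force'])
c=snap('wrist','w2.png'); snap('top','t2.png')
for P in ([478,-188,85],[510,-190,85]): print(proj(c,P))
```

```text
t 4.275 pos [538.8598 -86.0087  78.6899] shift m [-0.0024 -0.0577  0.0027] tooly ang -97.48518603704701 yaw -0.28518603704701206 j [-0.3756  0.5423  1.5416  0.0007  1.0554  1.3255] zaxis [ 0.0023 -0.0002 -1.    ]
[0.3059 1.7672 4.4041] 20.792353998710812 39.235992268659174
[511.1627 380.227 ]
[520.8082 320.2956]
```

View pics/w2.png

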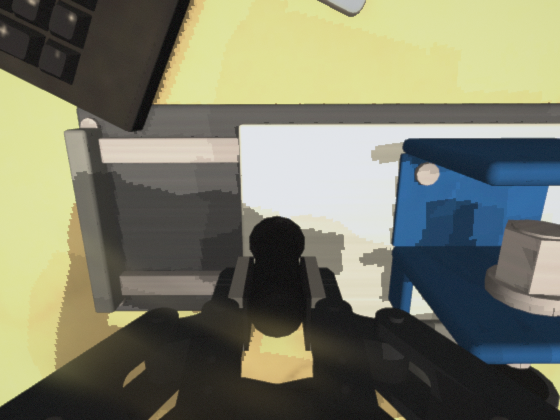

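The wrist view shows the post held at (277,240) between the pads and the carriage moved 58 mm. The nut and socket are out of this view, so I'll go the last ~5.5 mm, let go, and look from above.

Emit:
{"method": "arm_command", "body": {"motion": [[0, 0.003, 0, 0, 0.8], [0, 0.0055, 0, 0, 0.8], [0, 0.0055, 0, 0, 0.8], [0, 0.0055, 0, 0, 0.8]]}}

```text
time_s: 4.88
position: [538.2, -91.1, 78.7]
orientation: [[0.991, -0.13, 0.002], [-0.13, -0.991, 0.0], [0.002, -0.001, -1.0]]
force: [1.4, 4.0, 5.2]
gripper_width: 20.6
grasp_force: 39.3
```

Emit:
{"method": "arm_command", "body": {"motion": [[0, 0, 0, 0, -0.4], [0, 0, 0, 0, -0.4], [0, 0, 0, 0, -0.4], [0, 0, -0.03, 0, -0.4], [0, 0, -0.07, 0, -0.4]]}}

```text
time_s: 5.5
position: [537.0, -91.5, 147.7]
orientation: [[0.991, -0.13, -0.002], [-0.13, -0.991, 0.001], [-0.002, -0.001, -1.0]]
force: [0.5, -0.4, 0.0]
gripper_width: 59.7
grasp_force: 0.0
```

Emit:
{"method": "arm_command", "body": {"motion": [[0, 0.02, -0.03, 0, -0.4], [-0.03, 0.05, -0.06, 0, -0.4], [-0.05, 0.085, -0.1, 0, -0.4], [-0.05, 0.1, -0.12, 0, -0.4], [-0.05, 0.1, -0.12, 0, -0.4]]}}

```text
time_s: 6.12
position: [475.0, -185.2, 268.5]
orientation: [[0.991, -0.132, 0.002], [-0.132, -0.991, -0.002], [0.002, 0.001, -1.0]]
force: [0.0, 0.2, -1.2]
gripper_width: 60.0
grasp_force: 0.0
```

Run:
```python
from h import *
np.set_printoptions(precision=4,suppress=True)
go([524,-194,260],-97.2)
c=snap('wrist','w3.png'); print(c['position'])
cv2.imwrite('pics/w3c.png',cv2.resize(c['frame'][:,:,::-1][60:340,130:470],None,fx=2.1,fy=2.1,interpolation=cv2.INTER_CUBIC))
```

```text
t 6.125 pos [ 474.9841 -185.1693  268.4919] shift m [0.0497 0.0023 0.0086] tooly ang -97.58381778411861 yaw -0.38381778411860523 j [-0.6043  0.288   1.3522 -0.      1.4986  1.0989] zaxis [ 0.0023 -0.0016 -1.    ]
[ 548.8545 -195.7082  404.0565]
```

View pics/w3c.png

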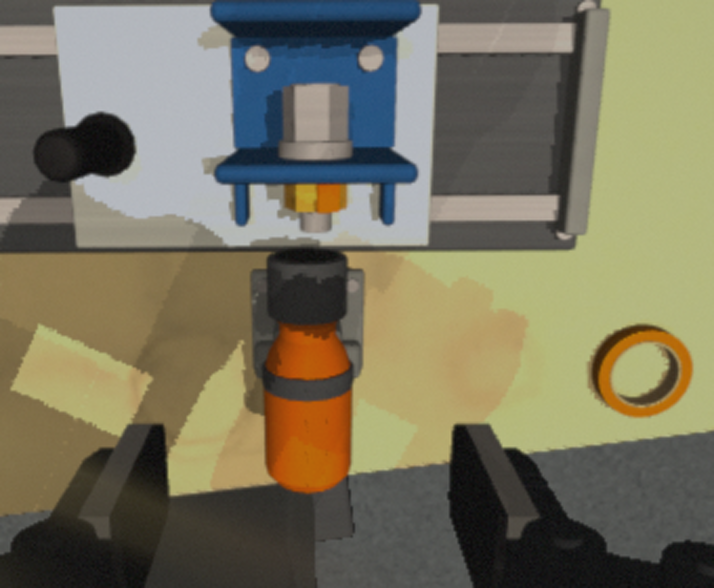

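The crop shows the collar centred at (315,150), the thread end at (316,218) and the bracket spanning 215–417, against a socket spanning 267–347 (middle ~307). The nut looks ~4 mm too far to -y, so I'll measure it.

Run:
```python
from h import *
np.set_printoptions(precision=2,suppress=True)
c=load('w3.png'); a=-.127; W=np.array([-np.sin(a),np.cos(a)]);U=np.array([np.cos(a),np.sin(a)])
g=cv2.cvtColor(cv2.resize(c['frame'],None,fx=4,fy=4,interpolation=cv2.INTER_CUBIC),cv2.COLOR_RGB2GRAY).astype(float)
def edges(row,lo,hi,z,n):
    # strongest edge near lo and near hi (crop px)
    r=60+row/2.1; out=[]
    for x in(lo,hi):
        u=130+x/2.1; i=int((u+.5)*4-.5); k=int((r+.5)*4-.5)
        s=g[k-6:k+7].mean(0); gr=np.abs(np.convolve(s,[1,1,0,-1,-1],'same'))[i-10:i+11]; out.append((i-10+np.argmax(gr)+.5)/4-.5)
    m=onz(c,sum(out)/2,r,z)[:2]; print(n,out,'u %.1f w %.2f'%(m@U,m@W))
for r in(270,285,300,310): edges(r,267,347,85,'socket')
for r in(400,430,450,470): edges(r,265,352,85,'driver')
for r in(218,224): edges(r,301,331,85,'thread')
for r in(146,152): edges(r,279,352,85,'collar')
for r in(166,172): edges(r,215,417,118,'bracket')
for r in(192,204): edges(r,286,346,85,'nut')
for r in(95,105,115,125,135): edges(r,282,350,85,'head')
```

```text
socket [np.float64(256.625), np.float64(295.375)] u 492.4 w -124.38
socket [np.float64(256.625), np.float64(294.875)] u 485.4 w -124.10
socket [np.float64(256.875), np.float64(294.875)] u 478.4 w -124.18
socket [np.float64(256.875), np.float64(294.625)] u 473.6 w -124.04
driver [np.float64(255.125), np.float64(297.125)] u 428.8 w -124.16
driver [np.float64(255.625), np.float64(297.125)] u 413.1 w -124.34
driver [np.float64(255.625), np.float64(296.875)] u 402.4 w -124.16
driver [np.float64(256.625), np.float64(295.875)] u 391.5 w -124.10
thread [np.float64(272.125), np.float64(287.625)] u 516.0 w -128.09
thread [np.float64(272.375), np.float64(287.625)] u 513.3 w -128.20
collar [np.float64(262.875), np.float64(297.125)] u 547.0 w -128.27
collar [np.float64(262.625), np.float64(297.125)] u 544.5 w -128.15
bracket [np.float64(232.375), np.float64(327.875)] u 541.7 w -127.98
bracket [np.float64(231.375), np.float64(328.625)] u 539.4 w -127.87
nut [np.float64(264.875), np.float64(294.625)] u 527.4 w -128.00
nut [np.float64(264.875), np.float64(294.625)] u 522.1 w -127.99
head [np.float64(263.875), np.float64(295.625)] u 567.9 w -128.09
head [np.float64(264.125), np.float64(295.375)] u 563.9 w -128.08
head [np.float64(264.125), np.float64(295.375)] u 559.8 w -128.07
head [np.float64(264.375), np.float64(295.375)] u 555.7 w -128.17
head [np.float64(264.375), np.float64(295.375)] u 551.6 w -128.16
```

Emit:
{"method": "arm_command", "body": {"motion": [[0.02, -0.04, 0.02, 0, -0.4], [0.05, -0.085, 0.04, 0, -0.4], [0.05, -0.1, 0.08, 0, -0.4], [0.05, -0.1, 0.12, 0, -0.4], [0.05, -0.1, 0.12, 0, -0.4]]}}

```text
time_s: 6.8
position: [535.9, -89.8, 144.2]
orientation: [[0.992, -0.129, -0.007], [-0.129, -0.992, 0.003], [-0.008, -0.002, -1.0]]
force: [-0.1, -0.5, 0.0]
gripper_width: 59.9
grasp_force: 0.0
```

Emit:
{"method": "arm_command", "body": {"motion": [[0, 0, 0.03, 0, -0.4], [0, 0, 0.06, 0, -0.4], [0, 0, 0.071, 0, -0.4], [0, 0, 0.071, 0, 0.8], [0, 0, 0.071, 0, 0.8]]}}

```text
time_s: 7.42
position: [538.2, -91.8, 77.9]
orientation: [[0.991, -0.13, 0.002], [-0.13, -0.991, -0.001], [0.002, 0.001, -1.0]]
force: [-0.2, -0.2, 0.1]
gripper_width: 24.3
grasp_force: 0.0
```

Emit:
{"method": "arm_command", "body": {"motion": [[0, 0, 0, 0, 0.8], [0, 0, 0, 0, 0.8], [0, 0, 0, 0, 0.8]]}}

```text
time_s: 7.8
position: [538.2, -91.7, 78.0]
orientation: [[0.991, -0.13, 0.003], [-0.13, -0.991, -0.001], [0.003, 0.0, -1.0]]
force: [0.1, 1.2, 6.0]
gripper_width: 20.7
grasp_force: 39.3
```

Emit:
{"method": "arm_command", "body": {"motion": [[0, -0.002, 0, 0, 0.8], [0, -0.0042, 0, 0, 0.8], [0, -0.0042, 0, 0, 0.8], [0, -0.0042, 0, 0, 0.8]]}}

```text
time_s: 8.3
position: [538.6, -88.4, 78.0]
orientation: [[0.991, -0.13, 0.002], [-0.13, -0.991, -0.002], [0.003, 0.002, -1.0]]
force: [-2.7, -5.0, 6.3]
gripper_width: 20.9
grasp_force: 39.4
```

Emit:
{"method": "arm_command", "body": {"motion": [[0, -0.0007, 0, 0, 0.8], [0, -0.0007, 0, 0, 0.8], [0, -0.0007, 0, 0, 0.8]]}}

```text
time_s: 8.68
position: [538.7, -87.9, 78.0]
orientation: [[0.991, -0.13, 0.002], [-0.13, -0.991, -0.003], [0.003, 0.002, -1.0]]
force: [-2.0, -4.7, 5.8]
gripper_width: 20.8
grasp_force: 39.4
```

Emit:
{"method": "arm_command", "body": {"motion": [[0, 0, 0, 0, -0.4], [0, 0, 0, 0, -0.4], [0, 0, 0, 0, -0.4], [0, 0, -0.03, 0, -0.4], [0, 0, -0.07, 0, -0.4]]}}

```text
time_s: 9.3
position: [537.7, -86.5, 146.7]
orientation: [[0.991, -0.13, -0.002], [-0.13, -0.991, 0.001], [-0.002, -0.001, -1.0]]
force: [-0.1, -0.3, 0.2]
gripper_width: 59.8
grasp_force: 0.0
```

Emit:
{"method": "arm_command", "body": {"motion": [[0, 0.02, -0.03, 0, -0.4], [-0.03, 0.05, -0.06, 0, -0.4], [-0.05, 0.085, -0.1, 0, -0.4], [-0.05, 0.1, -0.12, 0, -0.4], [-0.05, 0.1, -0.12, 0, -0.4]]}}

```text
time_s: 9.93
position: [475.7, -180.1, 267.5]
orientation: [[0.991, -0.132, 0.002], [-0.132, -0.991, -0.001], [0.003, 0.001, -1.0]]
force: [0.2, 0.3, -0.8]
gripper_width: 59.6
grasp_force: 0.0
```

```bash
cat > m4.py <<'E'
from h import *
import sys
np.set_printoptions(precision=3,suppress=True)
c=snap('wrist',sys.argv[1]); a=-.127; W=np.array([-np.sin(a),np.cos(a)]);U=np.array([np.cos(a),np.sin(a)])
print(ctrl.get_obs()['position'],ctrl.get_obs()['time_s'])
g=cv2.cvtColor(cv2.resize(c['frame'],None,fx=4,fy=4,interpolation=cv2.INTER_CUBIC),cv2.COLOR_RGB2GRAY).astype(float)
def edges(u0,w0,h,z,n):
    out=[]
    for s in(1,-1):
        x,r=proj(c,list(U*u0+W*(w0+s*h))+[z]); i=int((x+.5)*4-.5); k=int((r+.5)*4-.5)
        q=g[k-6:k+7].mean(0); gr=np.abs(np.convolve(q,[1,1,0,-1,-1],'same'))[i-12:i+13]; out.append((i-12+np.argmax(gr)+.5)/4-.5)
    m=onz(c,sum(out)/2,r,z)[:2]; print(n,out,'u %.1f w %.2f'%(m@U,m@W))
for u in(485,478): edges(u,-124.2,17.7,85,'socket')
for u in(429,410): edges(u,-124.2,19.2,85,'driver')
b=-124.2
for u in(515,513): edges(u,b,7.1,85,'thread')
for u in(546,544): edges(u,b,15.8,85,'collar')
for u in(541,540): edges(u,b,39.5,118,'bracket')
for u in(527,523): edges(u,b,13.8,85,'nut')
for u in(566,560,554): edges(u,b,14.4,85,'head')
E
python3 m4.py w4.png
```

```text
[ 475.471 -179.197  266.178] 9.975
socket [np.float64(262.125), np.float64(300.375)] u 485.1 w -124.22
socket [np.float64(262.125), np.float64(300.375)] u 478.1 w -124.22
driver [np.float64(260.125), np.float64(302.375)] u 429.1 w -124.18
driver [np.float64(260.625), np.float64(302.125)] u 410.1 w -124.30
thread [np.float64(274.375), np.float64(289.625)] u 515.0 w -124.93
thread [np.float64(274.375), np.float64(289.625)] u 513.0 w -124.93
collar [np.float64(264.625), np.float64(299.375)] u 546.1 w -124.94
collar [np.float64(264.625), np.float64(299.375)] u 544.1 w -124.94
bracket [np.float64(234.125), np.float64(330.875)] u 541.2 w -124.78
bracket [np.float64(233.625), np.float64(331.125)] u 540.2 w -124.68
nut [np.float64(266.875), np.float64(297.125)] u 527.1 w -124.94
nut [np.float64(263.625), np.float64(296.875)] u 523.1 w -123.33
head [np.float64(266.375), np.float64(297.625)] u 566.1 w -124.94
head [np.float64(266.375), np.float64(297.625)] u 560.1 w -124.94
head [np.float64(266.375), np.float64(297.375)] u 554.1 w -124.82
```

Offset is now 0.7 mm, which I can take up when gripping. Next I go over the gap.

Run:
```python
from h import *
np.set_printoptions(precision=4,suppress=True)
go([544.3,-194,170],-97.28)
```

```text
t 9.975 pos [ 475.4713 -179.1973  266.1782] shift m [0.0702 0.0057 0.0962] tooly ang -97.51918049199737 yaw -0.23918049199737368 j [-0.5939  0.2877  1.3594  0.0002  1.4945  1.1081] zaxis [ 0.0001  0.0002 -1.    ]
```

Emit:
{"method": "arm_command", "body": {"motion": [[0.035, 0.003, 0.02, -0.25, -0.2], [0.07, 0.006, 0.045, -0.25, -0.2], [0.07, 0.006, 0.07, -0.25, -0.2], [0.07, 0.006, 0.095, -0.25, -0.2], [0.07, 0.006, 0.095, -0.25, -0.2]]}}

```text
time_s: 10.6
position: [543.3, -192.8, 168.7]
orientation: [[0.992, -0.125, -0.005], [-0.125, -0.992, 0.003], [-0.006, -0.003, -1.0]]
force: [0.1, -0.1, 0.1]
gripper_width: 51.0
grasp_force: 0.0
```

Run:
```python
from h import *
np.set_printoptions(precision=4,suppress=True)
go([544.3,-194,74],-97.28)
c=snap('wrist','w5.png')
```

```text
t 10.6 pos [ 543.3271 -192.7675  168.6575] shift m [0.0017 0.0014 0.0946] tooly ang -97.16793288541416 yaw 0.11206711458584095 j [-0.5463  0.4874  1.3331  0.0001  1.3275  1.1496] zaxis [-0.0054  0.0035 -1.    ]
```

View pics/w5.png

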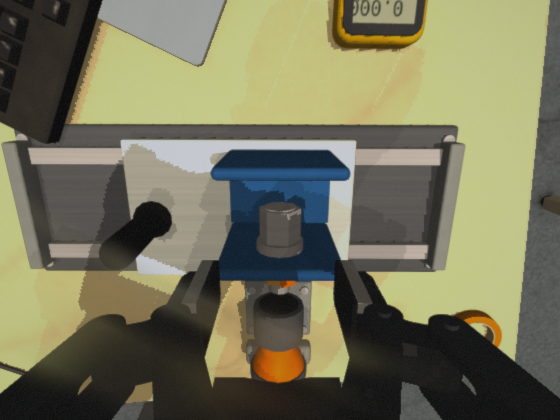

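The view shows the pads straddling the bolt axis: head at (280,225), bracket top at row ~275, rear wall at row 170. The socket at (279,305) lines up with the head's column. Descending now.

Emit:
{"method": "arm_command", "body": {"motion": [[0.002, 0.001, 0.02, 0, -0.2], [0.002, 0.001, 0.04, 0, -0.2], [0.002, 0.001, 0.06, 0, -0.2], [0.002, 0.001, 0.08, 0, -0.2], [0.002, 0.001, 0.094, 0, -0.2]]}}

```text
time_s: 11.28
position: [546.4, -195.5, 77.5]
orientation: [[0.992, -0.126, 0.001], [-0.126, -0.992, -0.0], [0.001, 0.0, -1.0]]
force: [0.2, 0.4, -0.3]
gripper_width: 51.0
grasp_force: 0.0
```

Run:
```python
from h import *
np.set_printoptions(precision=4,suppress=True)
go([544.3,-194,74],-97.28); s=ctrl.get_obs();print(s['force'],s['position']@[.99195,-.12666,0],s['position']@[.12666,.99195,0])
```

```text
t 11.275 pos [ 546.3508 -195.4528   77.5402] shift m [-0.0022 -0.0012  0.0035] tooly ang -97.21388139833672 yaw 0.06611860166327688 j [-0.5475  0.5926  1.4403  0.0001  1.1079  1.1492] zaxis [ 0.0007 -0.0003 -1.    ]
[ 0.2314  0.3703 -0.2829] 566.7087482437373 -124.67858731614844
```

Emit:
{"method": "arm_command", "body": {"motion": [[-0.002, -0.0012, 0.003, 0, -0.2], [-0.002, -0.0012, 0.003, 0, -0.1], [-0.002, -0.0012, 0.003, 0, 0.3], [-0.002, -0.0012, 0.003, 0, 0.7], [-0.002, -0.0012, 0.003, 0, 0.7]], "newtons": 25}}

```text
time_s: 11.9
position: [544.5, -194.5, 75.3]
orientation: [[0.992, -0.126, 0.001], [-0.126, -0.992, -0.001], [0.001, 0.001, -1.0]]
force: [-0.9, -0.5, 7.4]
gripper_width: 26.3
grasp_force: 24.6
```

Emit:
{"method": "arm_command", "body": {"motion": [[0, 0, 0, 0, 0.7], [0, 0, 0, 0, 0.7]]}}

```text
time_s: 12.15
position: [544.5, -194.5, 75.3]
orientation: [[0.992, -0.126, 0.001], [-0.126, -0.992, -0.001], [0.001, 0.001, -1.0]]
force: [-1.3, -0.0, 5.8]
gripper_width: 26.0
grasp_force: 24.6
```

```bash
cat > st.py <<'E'
from h import *
np.set_printoptions(precision=4,suppress=True)
s=ctrl.get_obs();print(s['time_s'],'F',s['force'],'T',s['wrist_torque'],'u,w',s['position']@[.99195,-.12666,0],s['position']@[.12666,.99195,0],'z',s['position'][2],'width',s['gripper_width'],s['grasp_force'],np.array(s['orientation']).reshape(3,3)[2])
E
python3 st.py
```

```text
12.15 F [-1.2559 -0.0168  5.8156] T [-0.0522  0.1359 -0.0544] u,w 564.7592228986568 -123.96102178070338 z 75.34754397629773 width 25.954379511226666 24.55978821963072 [ 0.0014  0.0007 -1.    ]
```

The pads hold across corners (26.0 reading, versus ~22.8 expected on flats), so the head has jammed at about 0.33 rad. Small slides along the bolt axis should break the pad friction and let the head seat.

Emit:
{"method": "arm_command", "body": {"motion": [[0.005, 0, 0, 0, 0.9], [-0.001, 0, 0, 0, 0.9], [0.005, 0, 0, 0, 0.9], [-0.001, 0, 0, 0, 0.9], [0.003, 0, 0, 0, 0.9]], "newtons": 25}}

```text
time_s: 12.78
position: [545.4, -194.5, 74.9]
orientation: [[0.992, -0.126, -0.005], [-0.126, -0.992, 0.0], [-0.005, 0.0, -1.0]]
force: [-21.0, -2.1, 15.6]
gripper_width: 26.1
grasp_force: 26.5
```

```bash
python3 st.py
```

```text
12.775 F [-20.9762  -2.0505  15.581 ] T [-0.2053  3.2994  0.0312] u,w 565.6360006254606 -123.89711083415659 z 74.86463575085294 width 26.094029744498165 26.517023518681526 [-0.0048  0.0002 -1.    ]
```

Emit:
{"method": "arm_command", "body": {"motion": [[-0.001, 0, 0, 0, 0.1], [-0.001, 0, -0.004, 0, 0.1], [-0.001, 0, -0.01, 0, 0.1], [-0.001, 0, -0.01, 0, 0.1]], "newtons": 20}}

```text
time_s: 13.28
position: [546.5, -194.6, 85.2]
orientation: [[0.992, -0.126, 0.001], [-0.126, -0.992, -0.001], [0.001, 0.0, -1.0]]
force: [-1.0, 0.6, -0.4]
gripper_width: 38.6
grasp_force: 0.0
```

Emit:
{"method": "arm_command", "body": {"motion": [[0, 0, 0.004, 0, 0.9], [0, 0, 0.009, 0, 0.9], [0, 0, 0.014, 0, 0.9], [0, 0, 0.019, 0, 0.9], [0, 0, 0.019, 0, 0.9]], "newtons": 20}}

```text
time_s: 13.9
position: [548.2, -195.1, 69.1]
orientation: [[0.992, -0.126, 0.007], [-0.126, -0.992, -0.003], [0.007, 0.002, -1.0]]
force: [-1.1, 3.4, 27.4]
gripper_width: 23.8
grasp_force: 22.1
```

```bash
python3 st.py
```

```text
13.9 F [-1.1461  3.4046 27.3887] T [ 0.6377  0.174  -0.0209] u,w 568.5316852694693 -124.04628359388155 z 69.05258386041147 width 23.778486888503505 22.107105512113776 [ 0.0074  0.0023 -1.    ]
```

Sliding down while closing worked: the width fell to 23.8. I'll slide back up a little to finish seating it.

Emit:
{"method": "arm_command", "body": {"motion": [[-0.001, 0, -0.004, 0, 0.9], [-0.002, 0, -0.008, 0, 0.9], [-0.003, 0, -0.011, 0, 0.9], [-0.003, 0, -0.009, 0, 0.9], [-0.003, 0, -0.009, 0, 0.9]], "newtons": 25}}

```text
time_s: 14.52
position: [544.8, -194.5, 73.0]
orientation: [[0.992, -0.126, 0.003], [-0.126, -0.992, -0.0], [0.003, -0.0, -1.0]]
force: [12.7, -2.9, -15.0]
gripper_width: 23.7
grasp_force: 29.2
```

```bash
python3 st.py
```

```text
14.525 F [ 12.658   -2.855  -14.9666] T [-0.3118 -1.8362  0.021 ] u,w 565.061374636353 -123.9244559474587 z 73.02731953502693 width 23.69922245411448 29.19336930499412 [ 0.0032 -0.     -1.    ]
```

Emit:
{"method": "arm_command", "body": {"motion": [[0.001, 0, 0.001, 0, 0.95], [0.001, 0, 0.002, 0, 0.95], [0.001, 0, 0.002, 0, 0.95], [0.001, 0, 0.002, 0, 0.95]], "newtons": 80}}

```text
time_s: 15.02
position: [544.9, -194.5, 73.0]
orientation: [[0.992, -0.126, 0.002], [-0.126, -0.992, -0.001], [0.002, 0.001, -1.0]]
force: [5.8, -2.0, 3.4]
gripper_width: 22.4
grasp_force: 79.7
```

```bash
python3 st.py
python3 - <<'E'
from h import *
c=snap('wrist','w6.png'); cv2.imwrite('pics/w6c.png',cv2.resize(c['frame'][:,:,::-1][130:380,180:380],None,fx=3,fy=2.4,interpolation=cv2.INTER_CUBIC))
E
```

```text
15.025 F [ 5.7639 -2.0043  3.3583] T [-0.1011 -0.6163  0.0371] u,w 565.1154617283343 -123.92390115299987 z 72.98926233469048 width 22.406384562182808 79.7334342263639 [ 0.0022  0.0006 -1.    ]
```

View pics/w6c.png

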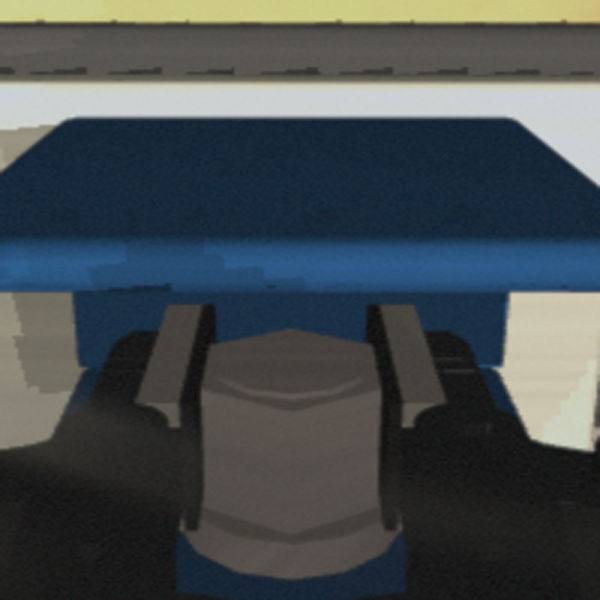

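The head's corner now points straight up at crop (291,330) and the pads lie evenly on its flats at columns ~200 and ~380, so the flats are upright. One last check of stability and carriage position before handing in.

Emit:
{"method": "arm_command", "body": {"motion": [[0, 0, 0, 0, 0.95], [0, 0, 0, 0, 0.95], [0, 0, 0, 0, 0.95], [0, 0, 0, 0, 0.95]]}}

```text
time_s: 15.58
position: [544.9, -194.5, 73.0]
orientation: [[0.992, -0.126, 0.002], [-0.126, -0.992, -0.001], [0.002, 0.001, -1.0]]
force: [5.4, -0.2, 3.6]
gripper_width: 22.8
grasp_force: 79.7
```

```bash
python3 st.py
python3 - <<'E'
from h import *
np.set_printoptions(precision=2,suppress=True)
W=np.array([.12666,.99195])
c=snap('wrist','w7.png'); hsv=cv2.cvtColor(c['frame'],cv2.COLOR_RGB2HSV); H,S,V=[hsv[...,i].astype(int) for i in range(3)]
for r in (235,240,245):
    q=np.nonzero((H[r]>95)&(H[r]<120)&(S[r]>140)&(V[r]>60))[0]; print(r,q.min(),q.max(),onz(c,(q.min()+q.max())/2,r,110)[:2]@W)
# wall front/rear rims in w4 as cross-check, and collar now
c4=load('w4.png'); hsv=cv2.cvtColor(c4['frame'],cv2.COLOR_RGB2HSV); H,S=hsv[...,0].astype(int),hsv[...,1].astype(int)
for r in (62,65,68):
    q=np.nonzero((H[r]>95)&(H[r]<120)&(S[r]>140))[0]
    if len(q): print('w4',r,q.min(),q.max(),onz(c4,(q.min()+q.max())/2,r,110)[:2]@W)
E
```

```text
15.575 F [ 5.3931 -0.2285  3.6271] T [-0.0722 -0.7111 -0.0632] u,w 565.1054854447395 -123.932804622145 z 73.00216046334445 width 22.762013699724093 79.73532402422279 [ 0.0022  0.0006 -1.    ]
235 150 403 -124.83728211448094
240 151 404 -125.14526616929864
245 152 403 -125.14850357497424
w4 62 234 331 -124.90492028090854
w4 65 233 331 -124.5130175695908
w4 68 235 330 -124.90667646134263
```

```bash
python3 -c "
from plant import ctrl
print(ctrl.hand_in())"
```

```text
the job is handed in; nothing more can be done
None
```

I handed the job in at about 15.6 s of the 64 s, with the nut about 0.7 mm off the socket's centre line by camera and the bolt head held at 80 N with its flats upright; because the arm could not lean, I gripped it across its corners first and slid the pads on it until it turned square.

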